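# Change over the implement boxes

## Robot

A 6-joint arm with a two-finger parallel gripper is mounted at the origin on the work surface. World frame = base frame: x ahead of the robot, y to its left, z up, the work surface at z = 0. Lengths are in mm, angles in rad, forces in N, time in s.
With the tool pointing down it reaches from about 400 to 925 mm from the base axis. Payload 12.5 kg.
Tool frame: the origin (TCP) lies at the very end of the fingers, on their centre line; the grasp point (between the pads) lies 19 mm behind it; z points along the fingers, y is the direction in which the jaws open and shut (so a half turn about z gives the same grasp; the last joint's range is limited). The gripper opens to 95 mm and grips with 3 to 60 N. Pads are 20 mm wide; open, the fingers measure 119 mm over their backs; the gripper's body (75 mm by 180 mm) begins 59 mm behind the grasp point.
Start: joints at [1.033, 0.491, 1.559, -0, 1.092, -0.106], TCP at [261.553, 567.659, 214.661] pointing down, gripper open.
Joint ranges: [-3.1, 3.1], [-0.84, 2.19], [0.05, 2.79], [-1.13, 4.28], [0.06, 2.93], [-2.69, 2.69]. Speed limits (rad/s): [2.22, 2.22, 2.79, 3.14, 3.14, 3.14].

## Interface

Orientations are given as [roll, pitch, yaw] about the fixed x, y, z axes, in that order (R = Rz(yaw) Ry(pitch) Rx(roll)).
In Python, from cell import env, read_camera, get_calibration gives the robot as it stands.
- The arm moves only by the tool arm_command, never from a script. Its argument "targets" is a list of rows, each a list of 3 entries, a list of its own where there are three numbers: the turn, a rotation vector about the tool's x, y, z in rad, then the shift along the tool's x, y, z in m, then the closure in counts, from 0 (fully open) to 255 (shut). In form: [[[rx, ry, rz], [tx, ty, tz], fingers], ...]. A call has 1 to 8 rows; each row is the pose to reach, as a shift and turn from the pose commanded when the call began, along the tool's axes at that moment; what a row does not reach only later rows make up. A row lasts 1/10 s, in which the tool goes at most 50 mm and 8.59 degrees, less where a joint would pass 70% of its speed; a pose out of reach is approached as far as the arm can. A call with a gripper value outside its range is refused whole. The fingers move at their own pace and stop on an object; the grip force is fixed at half the most. Time passes only in rows, so rows that repeat a pose let the fingers close. It gives the time, the measured TCP pose, the force and the opening at its end, in the units of the state.
- env.state(): the state, without advancing time (a new reading comes with each control period).
- read_camera(name): name is "side" or "top" or "wrist"; returns (picture, depth): 400x640x3 uint8, blue, green, red; 400x640 float32, mm along the optical axis (not along the pixel's ray), 0 where there is no reading.
- get_calibration(name): a dict with "vfov" (degrees; the focal length in pixels is half the picture's height over the tangent of half this angle, whatever the lens; pixels are square), "cx", "cy" (the principal point, pixels), "world_from_camera" (4x4, takes a point from camera to world coordinates). Camera axes: x right, y down, z forward; pixel columns grow to the right and rows downward; lengths in mm; the calibration is good to about 2 mm. The wrist camera is an equidistant fisheye: a pixel r from the principal point sees the ray r / f radians off the axis. A picture is of the moment at which its call begins: read the wrist's pose just before it. get_calibration takes no time and is no camera call; for the wrist camera it gives the pose at the moment of the call.
- env.job_done(): hands the job in, once; it reports no verdict.
The state is a dict: "t": time; "joints": joint angles; "qvel": joint speeds; "tau": joint torques, N m; "eef_pos": TCP position; "tcp_rot": TCP orientation; "ft_force": force on the tool from outside, world axes, zero at the start; "moment": the same for the moment, N m; "opening": opening from 0.0 (shut) to 1.0 (fully open).
Only numpy, scipy, OpenCV 4.12 (cv2) and the standard library are available. Lean on these libraries where they do the work, as an engineer would, in place of code of your own. Each camera call takes 0.05 s, during which the arm holds its last target.

## Task

Change over from the used to the fresh implements on the treatment counter: first tip the open lid of the smaller steel box over so that it falls shut, then push the larger steel box's lid up and on past upright, so that it rests open by itself. Only push the lids with the fingers: pick nothing up, leave both boxes standing where they are, and do not disturb the bottles, tubes, jar, bowl or cup.

Things in the scene. Friction and masses are not known exactly. Their poses are not given: they have to be found in the camera images.
- large_box: the larger of two open-topped steel boxes with hinged lids, 120 mm deep (x), 190 mm wide (y), 70 mm high, loose on the table, about 1.6 kg. Origin: centre of its underside; x points from its front (robot side) to its hinge side, y along the hinge, z up
- small_box: the smaller of two open-topped steel boxes with hinged lids, 100 mm deep (x), 130 mm wide (y), 70 mm high, loose on the table, about 1.2 kg. Origin: centre of its underside; x points from its front (robot side) to its hinge side, y along the hinge, z up
- large_lid (a joint): hinge angle (rad) of the large box's lid: 0 shut and level, about 1.57 upright (balance), 1.95 leaning back against its stop. Free, lightly damped: short of upright it falls shut, past upright it falls open and stays by gravity. About 0.20 kg. At the start shut (0)
- small_lid (a joint): hinge angle (rad) of the small box's lid: 0 shut and level, about 1.57 upright (balance), 1.95 leaning back against its stop. Free, lightly damped: short of upright it falls shut, past upright it falls open and stays by gravity. About 0.13 kg. At the start open (about 1.9)
- large_hinge (a point): middle of the hinge line of the large box's lid, along the top of the far (+x) wall, 70 mm above the table, in the plane of the lid's underside; its axes turn with the lid
- large_edge (a point): middle of the free edge of the large box's flat steel lid (6 mm thick, 196 mm wide), on its underside, 140 mm from the hinge line; swings with the lid. Shut, the edge overhangs the front wall by 20 mm, 70 mm above the table, and a fingertip fits under it; open, it stands above and behind the hinge
- small_hinge (a point): middle of the hinge line of the small box's lid, along the top of the far (+x) wall, 70 mm above the table, in the plane of the lid's underside; its axes turn with the lid
- small_edge (a point): middle of the free edge of the small box's flat steel lid (6 mm thick, 136 mm wide), on its underside, 120 mm from the hinge line; swings with the lid. Shut, the edge overhangs the front wall by 20 mm, 70 mm above the table, and a fingertip fits under it; open, it stands above and behind the hinge
- cream_jar: low white jar with a grey screw lid, 46 mm across, 42 mm high, standing between the two steel boxes. Bystander, loose. Origin: centre of its underside
- mix_bowl: white ceramic bowl, 80 mm across, 35 mm high, on the robot's side of the boxes. Bystander, loose. Origin: centre of its underside
- tube_a: white tube standing on its grey cap, 42 mm across, 138 mm high, to the left of the boxes. Bystander, loose. Origin: centre of its underside
- tube_b: white tube standing on its grey cap, 42 mm across, 138 mm high, to the right of the boxes. Bystander, loose. Origin: centre of its underside
- pump_a: white pump bottle, 60 mm across, 173 mm high, behind the boxes. Bystander, loose. Origin: centre of its underside
- pump_b: white pump bottle, 60 mm across, 173 mm high, behind the boxes. Bystander, loose. Origin: centre of its underside
- spray_bottle: clear trigger-spray bottle, 72 mm across, 200 mm high, to the left and behind. Bystander, loose. Origin: centre of its underside
- brush_cup: glass cup with wooden brushes, 66 mm across, 155 mm high overall, to the right and behind. Bystander, loose. Origin: centre of its underside
There are look-alikes about, which are no part of the job. Leave any purple or red look-alike of the small_box alone.

How it is judged (in metres and radians):
On the way, in this order (a step that is already met when the one before it is completed fails the run):
1. the small box's lid has fallen shut while the large box is still shut (value of joint small_lid below 0.06 rad and value of joint large_lid below 0.3 rad), for 0.2 s.
2. the large box's lid lies back open (value of joint large_lid above 1.8 rad), for 0.2 s.
At the end, for the whole second after the job is handed in: The small box's lid is shut (within 0.06 rad), the large box's lid rests open past upright (over 1.8 rad) and still, and both boxes stand level within 30 mm of where they were (value of joint small_lid below 0.06 rad and value of joint large_lid above 1.8 rad and velocity of joint large_lid between -0.1 and 0.1 rad/s and distance of each of large_box, small_box from where it was at the start of the episode below 0.03 m and angle between each of large_box, small_box's own z axis and vertical below 0.06 rad and linear speed of each of large_box, small_box below 0.02 m/s); the robot touches nothing.
It fails at once if a box is lifted, tipped or shoved over 30 mm (height (world z) of any of large_box, small_box above 0.012 m or angle between any of large_box, small_box's own z axis and vertical above 0.2 rad or distance of any of large_box, small_box from where it was at the start of the episode above 0.03 m).
It fails at once if the large box's lid is raised while the small box is still open (value of joint each of large_lid, small_lid above 0.8 rad).
It fails at once if a bystander is moved over 25 mm, lifted or tipped (distance of any of cream_jar, mix_bowl, tube_a, tube_b, pump_a, pump_b, spray_bottle, brush_cup from where it was at the start of the episode above 0.025 m or height (world z) of any of cream_jar, mix_bowl, tube_a, tube_b, pump_a, pump_b, spray_bottle, brush_cup above 0.012 m or angle between any of cream_jar, mix_bowl, tube_a, tube_b, pump_a, pump_b, spray_bottle, brush_cup's own z axis and vertical above 0.35 rad).
It also fails if it takes over 54 s, if anything falls off the work surface, if the arm or the gripper's body presses on something with over 40 N, if the wrist force passes 120 N, or if a joint passes its speed limit or range.

## Working session

There is one attempt and no reset: what is moved stays moved. The work goes in short steps, Python scripts to look and compute and a tool call to move; the robot and the scene stay as the last step left them, time stands still between calls to the robot, and variables do not carry over. Pictures are saved under pics/ and viewed, and the job is handed in when it is done.

Besides the shell and the picture viewer there is one more tool, called after "Emit:" as name([rows], argument=value, ...), one row to a line, values as JSON. arm_command: Moves the arm, as the interface text tells. Its arguments: {"type":"object","properties":{"targets":{"type":"array"}},"required":["targets"]}

```bash
ls; mkdir -p pics
cat > h.py <<'E'
from cell import env, read_camera, get_calibration
import numpy as np, cv2
def snap(n,f):
    c=get_calibration(n); p,d=read_camera(n); cv2.imwrite(f'pics/{f}.png',p); np.savez(f'pics/{f}.npz',p=p,d=d,T=c['world_from_camera'],c=[c['vfov'],c['cx'],c['cy']]); return p,d
def cloud(f):
    z=np.load(f'pics/{f}.npz'); d=z['d']; fo=200/np.tan(np.radians(z['c'][0]/2)); v,u=np.mgrid[:400,:640]
    P=np.stack([(u-z['c'][1])/fo*d,(v-z['c'][2])/fo*d,d,np.ones_like(d)],-1)
    return (P@np.array(z['T']).T)[...,:3],d
E
python3 - <<'E'
from h import *
print(env.state())
for n in('side','top'):
    snap(n,n+'0'); print(get_calibration(n))
E
```

```text
pics
{'t': 0.0, 'joints': array([ 1.03340586e+00,  4.91588880e-01,  1.55946689e+00,  8.06766438e-06,
        1.09172039e+00, -1.05587418e-01]), 'qvel': array([-0.00021063, -0.00129041,  0.00150224,  0.00039215,  0.00018213,
       -0.00079177]), 'tau': array([-1.25213563e-03, -6.12639499e+01, -2.58188760e+01,  6.92002242e-02,
        4.81184316e-02, -7.13330587e-05]), 'eef_pos': array([261.40602613, 567.42405754, 214.0375353 ]), 'tcp_rot': array([-3.14041649e+00, -1.31846360e-04,  2.70978581e+00]), 'ft_force': array([ 0.28198241,  0.22955407, -0.29202912]), 'moment': array([-0.00285308, -0.01072751,  0.00711164]), 'opening': 1.0045069433015816}
{'vfov': 53.71573619569582, 'cx': 322.6313803093586, 'cy': 200.579122283894, 'world_from_camera': array([[ 9.70763306e-01, -1.63779779e-01,  1.75484437e-01,
         3.73733513e+02],
       [-2.39648809e-01, -6.19627166e-01,  7.47415964e-01,
        -7.86770661e+02],
       [-1.36766973e-02, -7.67618628e-01, -6.40760946e-01,
         7.58191005e+02],
       [ 0.00000000e+00,  0.00000000e+00,  0.00000000e+00,
         1.00000000e+00]])}
{'vfov': 47.05945972110504, 'cx': 317.3311609649372, 'cy': 198.91374845500366, 'world_from_camera': array([[ 1.19923015e-02, -9.81084208e-01,  1.93209630e-01,
         2.83956200e+02],
       [-9.99772034e-01, -1.51780763e-02, -1.50168670e-02,
         3.81893412e+01],
       [ 1.76653616e-02, -1.92985498e-01, -9.81042574e-01,
         1.41298710e+03],
       [ 0.00000000e+00,  0.00000000e+00,  0.00000000e+00,
         1.00000000e+00]])}
```

View pics/side0.png

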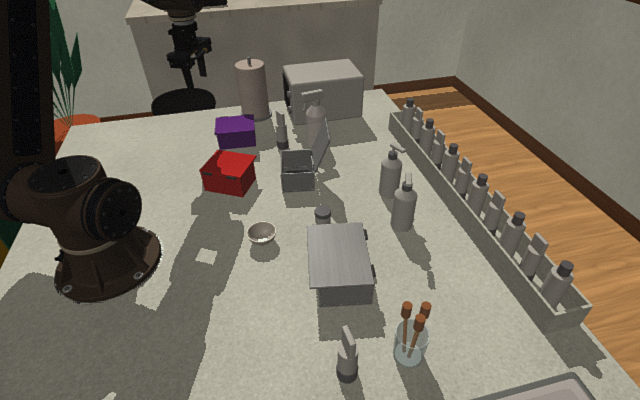

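View pics/top0.png

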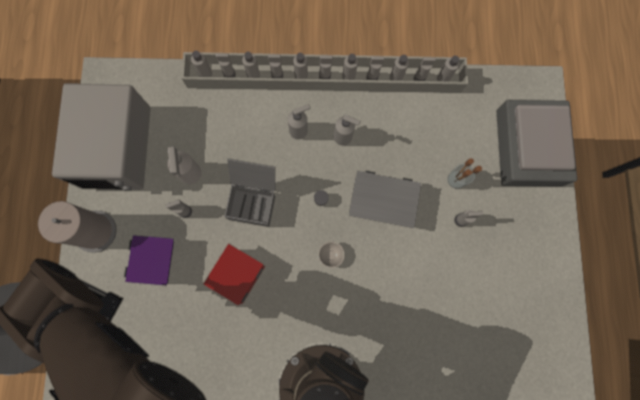

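The side view shows the open grey box at (298,170) with its lid at (320,150), and the large shut box at (340,262). In the top view they are at (252,205) and (387,198).

Candidates for small_box in the top view are the grey open box (252,205), the purple box (150,260) and the red box (235,273). I choose the grey one and will check it in a crop.

Run:
```python
from h import *
p=cv2.imread('pics/top0.png'); cv2.imwrite('pics/c1.png',cv2.resize(p[90:275,160:430],(800,548),interpolation=cv2.INTER_CUBIC))
p=cv2.imread('pics/side0.png'); cv2.imwrite('pics/c2.png',cv2.resize(p[80:320,240:440],(500,600),interpolation=cv2.INTER_CUBIC))
```

```text
(no output)
```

View pics/c1.png

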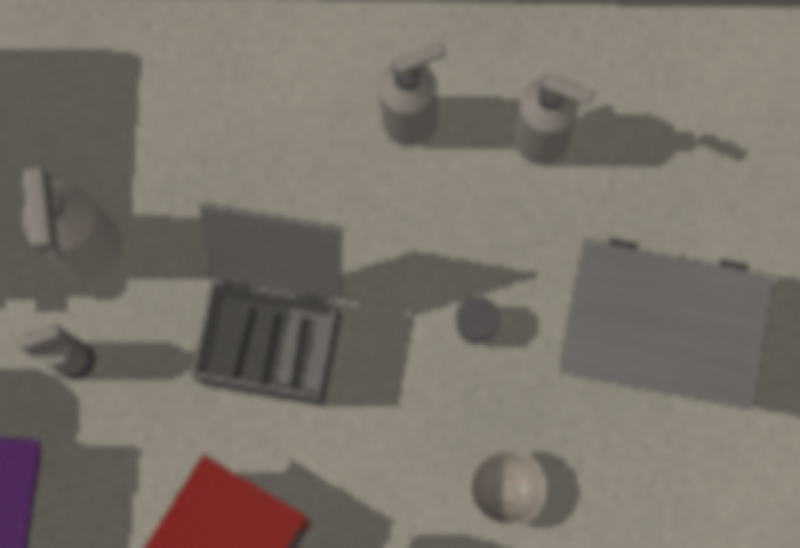

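View pics/c2.png

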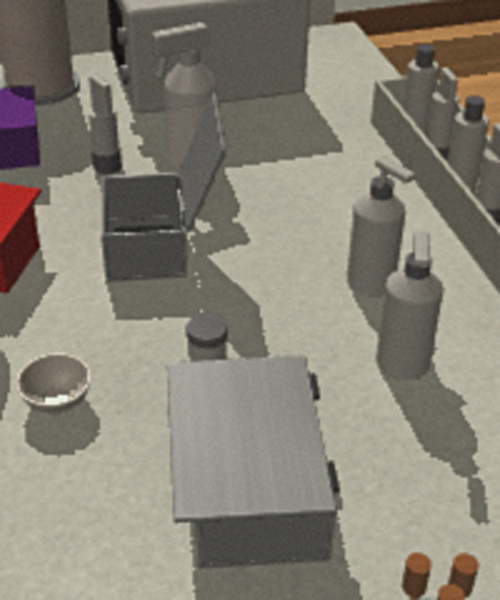

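```bash
cat >> h.py <<'E'
def ray(f,u,v,z):
    q=np.load(f'pics/{f}.npz'); fo=200/np.tan(np.radians(q['c'][0]/2)); T=np.array(q['T'])
    d=T[:3,:3]@np.array([(u-q['c'][1])/fo,(v-q['c'][2])/fo,1]); o=T[:3,3]; return o+d*(z-o[2])/d[2]
E
python3 - <<'E'
from h import *
np.set_printoptions(precision=1,suppress=True)
C,d=cloud('top0'); CS,ds=cloud('side0')
t=lambda u,v:(160+u/2.963-.3,90+v/2.962-.3)
for n,pts,z in(('large',[(584,240),(772,275),(754,407),(561,372)],76),('small',[(212,283),(340,300),(323,403),(195,380)],70)):
    P=np.array([ray('top0',*t(*p),z) for p in pts]); print(n,P,P.mean(0)); 
    print([np.linalg.norm(P[i]-P[(i+1)%4]) for i in range(4)], [np.degrees(np.arctan2(*(P[b]-P[a])[[1,0]])) for a,b in((3,0),(2,1))],[np.degrees(np.arctan2(*(P[b]-P[a])[[1,0]])) for a,b in((1,0),(2,3))])
# lid plane of small
for u,v in[(210,215),(335,235),(270,250),(240,280-15),(660,320),(270,330)]:
    a,b=t(u,v); print('d',u,v,C[int(round(b)),int(round(a))])
# side: lid small
s=lambda u,v:(240+u/2.5,80+v/2.5)
for u,v in [(215,100),(222,150),(190,215),(200,170),(210,140),(245,440)]:
    a,b=s(u,v); print('s',u,v,CS[int(round(b)),int(round(a))])
for nm,M,Z in(('jar',C,(30,55)),):
    pass
for nm,(u,v) in dict(spray=(38,205),tubea=(45,340),pumpa=(420,55),pumpb=(565,88),jar=(478,320),bowl=(510,487)).items():
    a,b=t(u,v); print(nm,C[int(round(b)),int(round(a))])
# side boxes xyz of regions
for nm,(u,v) in dict(spray=(180,30),pumpa=(390,168),pumpb=(422,245),tubea=(97,85),jar=(207,325)).items():
    a,b=s(u,v); print(nm,CS[int(round(b)),int(round(a))])
E
```

```text
large [[ 635.5 -100.    76. ]
 [ 602.1 -290.5   76. ]
 [ 467.1 -268.3   76. ]
 [ 499.5  -76.4   76. ]] [ 551.1 -183.8   76. ]
[np.float64(193.40401211051105), np.float64(136.78169303209364), np.float64(194.58547279429007), np.float64(138.0580171872606)] [np.float64(-9.826694082467101), np.float64(-9.332424898179598)] [np.float64(80.05158940674586), np.float64(80.42964220736606)]
small [[586.1 275.3  70. ]
 [570.6 146.   70. ]
 [465.8 159.7  70. ]
 [487.  287.4  70. ]] [527.4 217.1  70. ]
[np.float64(130.3089792054234), np.float64(105.70532604156263), np.float64(129.51537374672378), np.float64(99.83495286154067)] [np.float64(-6.957128917606205), np.float64(-7.45220888105332)] [np.float64(83.17060919685821), np.float64(80.57540435621256)]
d 210 215 [629.1 260.9 173.6]
d 335 235 [610.9 143.5 173.8]
d 270 250 [606.5 209.8 130.1]
d 240 265 [599.3 242.9  97. ]
d 660 320 [ 553.9 -175.4   71.6]
d 270 330 [551.  222.8   7.3]
s 215 100 [632.1 250.4 182.1]
s 222 150 [612.3 138.5 180.9]
s 190 215 [575.  147.9  93.1]
s 200 170 [596.3 182.9 130.2]
s 210 140 [611.1 192.  163.4]
s 245 440 [ 546.8 -194.6   77. ]
spray [628.6 415.2 196.1]
tubea [513.9 417.5 140.2]
pumpa [792.9  69.1 172.2]
pumpb [761.4 -71.1 174.4]
jar [555.9   6.2  47.3]
bowl [390.5 -30.2   4.7]
spray [625.8 411.7 201.4]
pumpa [784.6  68.5 172.2]
pumpb [761.3 -74.  172.8]
tubea [511.8 419.5 133.7]
jar [560.9   8.   43. ]
```

```bash
cat >> h.py <<'E'
from scipy.spatial.transform import Rotation as Ro
def log():
    s=env.state(); open('log.txt','a').write(repr([list(map(float,s['joints'])),list(map(float,s['eef_pos'])),list(map(float,s['tcp_rot']))])+'\n'); return s
def rel(p=None,rpy=None):
    "world target -> (rotvec, shift m) in the current tool frame"
    s=env.state(); R=Ro.from_euler('xyz',s['tcp_rot']); 
    t=R.inv().apply(np.array(p)-s['eef_pos'])/1000
    r=np.zeros(3) if rpy is None else (R.inv()*Ro.from_euler('xyz',rpy)).as_rotvec()
    print(np.round(r,3),np.round(t,3))
def st():
    s=log(); print(round(s['t'],2),'pos',np.round(s['eef_pos'],1),'rot',np.round(s['tcp_rot'],3),'F',np.round(s['ft_force'],1),'q',np.round(s['joints'],3))
E
python3 - <<'E'
from h import *
st()
y=np.pi+np.radians(-8.5)
rel([261,567,330],[np.pi,0,y]); rel([690,195,330]); rel([690,195,150])
E
```

```text
0.1 pos [261.4 567.5 214.1] rot [-3.141 -0.     2.71 ] F [-0.3 -0.9 -0.2] q [ 1.033  0.492  1.559 -0.     1.092 -0.106]
[-0.001 -0.    -0.283] [ 0.    -0.001 -0.116]
[0. 0. 0.] [-0.545 -0.159 -0.116]
[0. 0. 0.] [-0.545 -0.159  0.064]
```

Emit:
arm_command([
  [[0, 0, -0.14], [0, 0, -0.05], 255],
  [[0, 0, -0.28], [0, 0, -0.1], 255],
  [[0, 0, -0.28], [-0.04, -0.01, -0.12], 255],
  [[0, 0, -0.28], [-0.085, -0.025, -0.12], 255],
  [[0, 0, -0.28], [-0.13, -0.038, -0.12], 255],
  [[0, 0, -0.28], [-0.175, -0.051, -0.12], 255],
  [[0, 0, -0.28], [-0.22, -0.064, -0.12], 255],
  [[0, 0, -0.28], [-0.265, -0.077, -0.12], 255],
])

```text
t: 0.9
eef_pos: [471.1, 385.3, 334.5]
tcp_rot: [-3.141, -0.0, 2.99]
ft_force: [0.9, 1.0, 0.4]
opening: 0.382
```

Run:
```python
from h import *
st(); rel([690,195,330],[np.pi,0,np.pi+np.radians(-8.5)])
```

```text
0.9 pos [471.1 385.3 334.5] rot [-3.141 -0.     2.99 ] F [0.9 1.  0.4] q [ 0.577  0.375  1.427  0.     1.339 -0.842]
[-0.    -0.    -0.003] [-0.245 -0.155  0.004]
```

Emit:
arm_command([
  [[0, 0, 0], [-0.04, -0.026, 0], 255],
  [[0, 0, 0], [-0.08, -0.052, 0], 255],
  [[0, 0, 0], [-0.12, -0.078, 0], 255],
  [[0, 0, 0], [-0.16, -0.104, 0], 255],
  [[0, 0, 0], [-0.2, -0.13, 0], 255],
  [[0, 0, 0], [-0.24, -0.155, 0], 255],
  [[0, 0, 0], [-0.245, -0.155, 0], 255],
  [[0, 0, 0], [-0.245, -0.155, 0], 255],
])

```text
t: 1.7
eef_pos: [689.4, 195.6, 333.4]
tcp_rot: [-3.141, -0.002, 2.988]
ft_force: [-0.6, 0.9, -0.4]
opening: 0.006
```

Run:
```python
from h import *
st(); rel([690,195,150])
snap('side','side1');
```

```text
1.7 pos [689.4 195.6 333.4] rot [-3.141e+00 -2.000e-03  2.988e+00] F [-0.6  0.9 -0.4] q [ 0.184  0.558  1.127  0.     1.459 -1.233]
[0. 0. 0.] [-0.001 -0.     0.183]
```

View pics/side1.png

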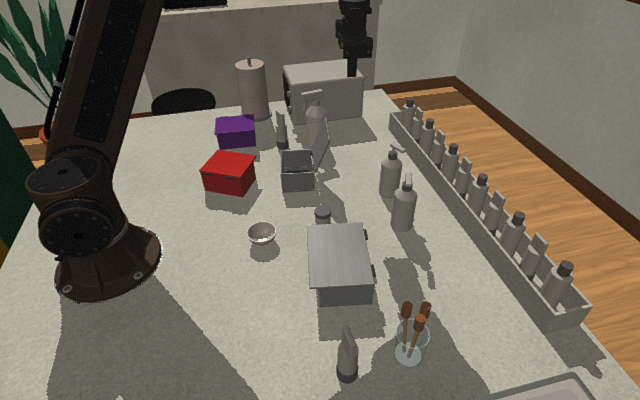

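The gripper tip is at about (352,75), above and behind the small box's lid (320,150), with nothing in the way. Next I lower it.

Emit:
arm_command([
  [[0, 0, 0], [0, 0, 0.04], 255],
  [[0, 0, 0], [0, 0, 0.08], 255],
  [[0, 0, 0], [0, 0, 0.12], 255],
  [[0, 0, 0], [0, 0, 0.15], 255],
  [[0, 0, 0], [0, 0, 0.18], 255],
  [[0, 0, 0], [0, 0, 0.18], 255],
  [[0, 0, 0], [0, 0, 0.18], 255],
])

```text
t: 2.45
eef_pos: [688.4, 197.7, 155.7]
tcp_rot: [3.141, 0.0, 2.991]
ft_force: [-0.0, 0.6, 0.8]
opening: 0.004
```

Run:
```python
from h import *
st(); rel([550,216,153])
snap('side','side2');p=cv2.imread('pics/side2.png'); cv2.imwrite('pics/c3.png',cv2.resize(p[60:240,240:440],(660,594),interpolation=cv2.INTER_CUBIC))
```

```text
2.45 pos [688.4 197.7 155.7] rot [3.141 0.    2.991] F [-0.   0.6  0.8] q [ 0.187  0.677  1.37   0.     1.095 -1.233]
[0. 0. 0.] [ 0.14  -0.003  0.003]
```

View pics/c3.png

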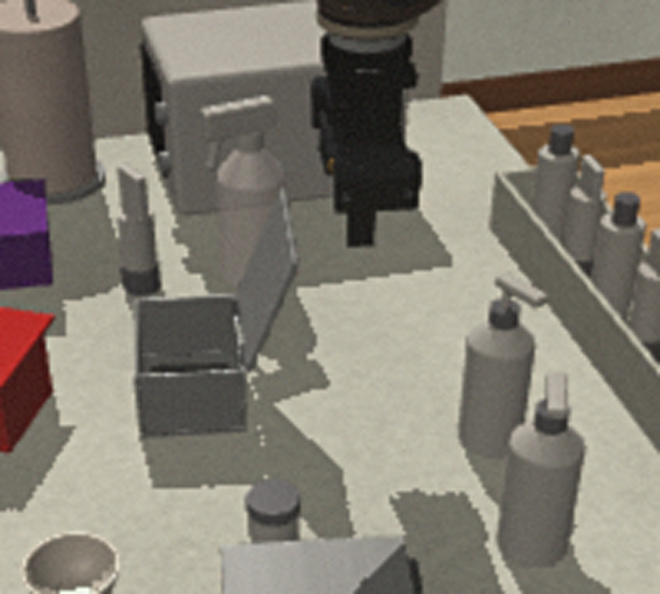

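The closed fingers (360,240 in the crop) are behind the lid (275,260) with a clear gap. Now I push towards the robot, tool +x.

Emit:
arm_command([
  [[0, 0, 0], [0.02, 0, 0], 255],
  [[0, 0, 0], [0.04, 0, 0], 255],
  [[0, 0, 0], [0.052, 0, 0], 255],
  [[0, 0, 0], [0.064, 0, 0], 255],
  [[0, 0, 0], [0.076, 0, 0], 255],
  [[0, 0, 0], [0.088, 0, 0], 255],
  [[0, 0, 0], [0.1, 0, 0], 255],
  [[0, 0, 0], [0.11, 0, 0], 255],
])

```text
t: 3.3
eef_pos: [579.1, 213.3, 154.6]
tcp_rot: [3.142, -0.0, 2.99]
ft_force: [-0.5, -0.0, -1.2]
opening: 0.005
```

Run:
```python
from h import *
st()
snap('side','side3');p=cv2.imread('pics/side3.png'); cv2.imwrite('pics/c4.png',cv2.resize(p[60:240,240:440],(660,594),interpolation=cv2.INTER_CUBIC))
```

```text
3.3 pos [579.1 213.3 154.6] rot [ 3.142 -0.     2.99 ] F [-0.5 -0.  -1.2] q [ 0.246  0.543  1.644  0.     0.955 -1.173]
```

View pics/c4.png

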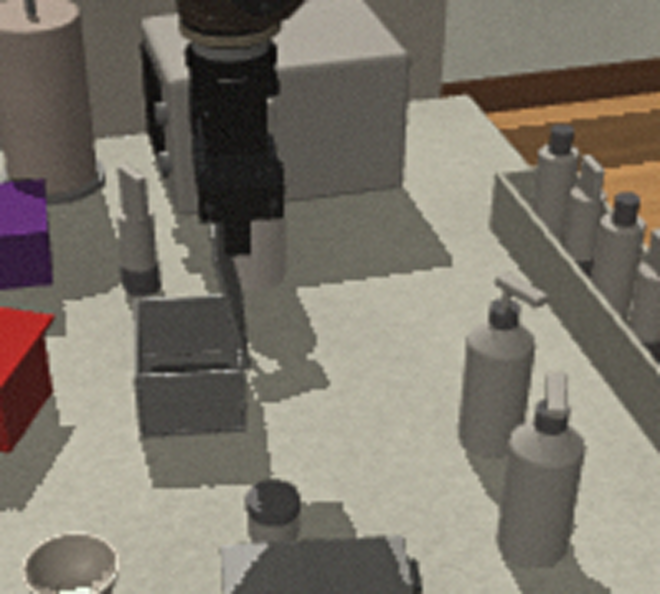

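The lid (225,270 in the crop) is just past upright and still touching the fingers. I push on a bit further.

Emit:
arm_command([
  [[0, 0, 0], [0.012, 0, 0], 255],
  [[0, 0, 0], [0.024, 0, 0], 255],
  [[0, 0, 0], [0.034, 0, 0], 255],
  [[0, 0, 0], [0.034, 0, 0], 255],
  [[0, 0, 0], [0.034, 0, -0.03], 255],
  [[0, 0, 0], [0.034, 0, -0.07], 255],
  [[0, 0, 0], [0.034, 0, -0.11], 255],
  [[0, 0, 0], [0.034, 0, -0.15], 255],
])

```text
t: 4.15
eef_pos: [546.4, 218.3, 306.4]
tcp_rot: [3.141, 0.0, 2.99]
ft_force: [0.4, -0.7, -0.2]
opening: 0.005
```

Run:
```python
from h import *
st()
snap('side','side4');p=cv2.imread('pics/side4.png'); cv2.imwrite('pics/c5.png',cv2.resize(p[60:240,240:440],(660,594),interpolation=cv2.INTER_CUBIC))
```

```text
4.15 pos [546.4 218.3 306.4] rot [3.141 0.    2.99 ] F [ 0.4 -0.7 -0.2] q [ 0.268  0.36   1.524  0.     1.257 -1.151]
```

View pics/c5.png

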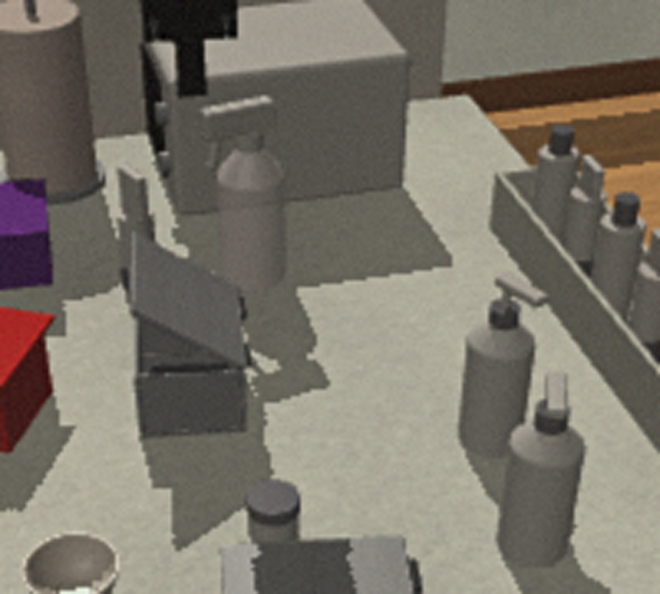

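The lid is mid-fall, about 40° open. While it settles I fit the arm's kinematics, since the large lid needs a tilted tool.

```bash
cat > fit.py <<'E'
from h import *
from scipy.optimize import least_squares
L=[eval(l) for l in open('log.txt')]
def fk(q,p):
    h,a,b,t,o1,e=p
    R=Ro.from_euler('z',q[0]); x=R.apply([0,0,h])
    R=R*Ro.from_euler('y',q[1]); x=x+R.apply([o1,0,a])
    R=R*Ro.from_euler('y',q[2]); x=x+R.apply([e,0,b])
    R=R*Ro.from_euler('z',q[3])*Ro.from_euler('y',q[4]); x=x+R.apply([0,0,t])
    return x,R*Ro.from_euler('z',q[5])
def res(p): return np.concatenate([fk(q,p)[0]-x for q,x,r in L]+[[.001*(p[4]),.001*(p[5]),(p[0]-p[3]-100)*1e-4]])
if __name__=='__main__':
    s=least_squares(res,[300,450,450,250,0,0]); print(s.x,s.cost,np.abs(s.fun).max())
    for q,x,r in L: 
        R=fk(q,s.x)[1]; print(np.round(x,0),np.round((R.inv()*Ro.from_euler('xyz',r)).as_rotvec(),3))
    np.save('p.npy',s.x)
E
python3 fit.py
```

```text
[ 1.79974008e+04  6.14981752e+02  4.23855749e+02  1.80544564e+04
 -2.77168092e+00  8.60141498e+01] 12703.769326195927 63.5073116896269
[261. 567. 214.] [0.    0.    1.571]
[471. 385. 334.] [ 0.    -0.     1.571]
[689. 196. 333.] [0.    0.    1.571]
[688. 198. 156.] [-0.    -0.     1.571]
[579. 213. 155.] [-0.    -0.     1.571]
[546. 218. 306.] [-0.    -0.     1.571]
```

```bash
sed -i 's/h,a,b,t,o1,e=p/h,a,b,t,o1,e,dy=p/; s/apply(\[o1,0,a\])/apply([o1,dy,a])/; s/,0,0\])/,0,0,66])/; s/\*1e-4/*1e-2/;s/-100)/-50)/' fit.py; python3 fit.py
python3 - <<'E'
from h import *
st(); rel([440,-20,420])
E
```

```text
[2.03203380e+02 5.86676039e+02 4.11015193e+02 2.78170397e+02
 7.59357298e-02 4.31513184e+01 6.58994178e+01] 0.7830109930990188 1.2496701721715175
[261. 567. 214.] [0.    0.    1.571]
[471. 385. 334.] [ 0.    -0.     1.571]
[689. 196. 333.] [0.    0.    1.571]
[688. 198. 156.] [-0.    -0.     1.571]
[579. 213. 155.] [-0.    -0.     1.571]
[546. 218. 306.] [-0.    -0.     1.571]
4.2 pos [548.  218.8 313.1] rot [3.138 0.008 2.99 ] F [-1.1 -0.2  4.6] q [ 0.268  0.354  1.515  0.     1.263 -1.151]
[0. 0. 0.] [ 0.07  -0.252 -0.108]
```

Emit:
arm_command([
  [[0, 0, 0], [0.01, -0.04, -0.02], 255],
  [[0, -0.1, 0], [0.02, -0.08, -0.04], 255],
  [[0, -0.2, 0], [0.03, -0.12, -0.06], 255],
  [[0, -0.3, 0], [0.04, -0.16, -0.08], 255],
  [[0, -0.4, 0], [0.05, -0.2, -0.1], 255],
  [[0, -0.5, 0], [0.06, -0.24, -0.1], 255],
  [[0, -0.5, 0], [0.07, -0.26, -0.1], 255],
  [[0, -0.5, 0], [0.07, -0.26, -0.1], 255],
])

```text
t: 5.0
eef_pos: [436.4, -29.8, 405.2]
tcp_rot: [-3.141, 0.502, 2.987]
ft_force: [-0.1, 0.0, 0.5]
opening: 0.001
```

```bash
python3 - <<'E'
from h import *
st()
snap('side','side5');p=cv2.imread('pics/side5.png'); cv2.imwrite('pics/c6.png',cv2.resize(p[60:320,200:440],(554,600),interpolation=cv2.INTER_CUBIC))
snap('top','top5')
E
sed -i 's/\*1e-2/*1e-4/' fit.py; python3 fit.py
```

```text
5.0 pos [436.4 -29.8 405.2] rot [-3.141  0.502  2.987] F [-0.1  0.   0.5] q [-0.247 -0.156  1.949  0.059  0.849 -1.69 ]
[1.96699754e+02 5.86799831e+02 4.10999961e+02 2.71865861e+02
 2.14888164e-05 4.30997255e+01 6.59000008e+01] 0.0010071317887151775 0.043099725485183676
[261. 567. 214.] [0.    0.    1.571]
[471. 385. 334.] [ 0.    -0.     1.571]
[689. 196. 333.] [0.    0.    1.571]
[688. 198. 156.] [-0.    -0.     1.571]
[579. 213. 155.] [-0.    -0.     1.571]
[546. 218. 306.] [-0.    -0.     1.571]
[548. 219. 313.] [0.    0.    1.571]
[436. -30. 405.] [-0.     0.     1.571]
```

View pics/c6.png

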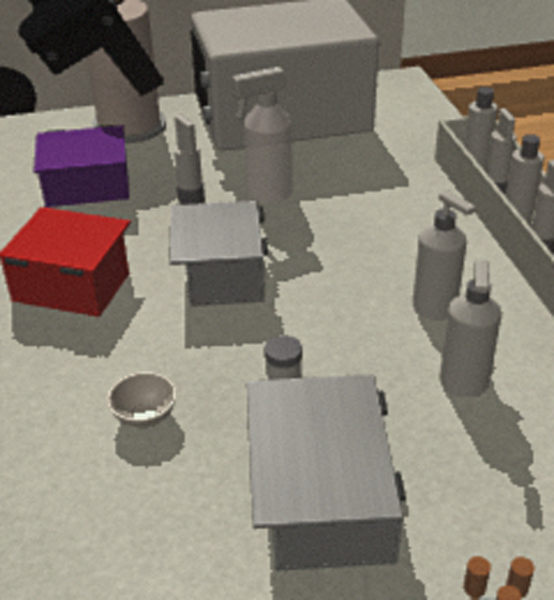

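View pics/top5.png

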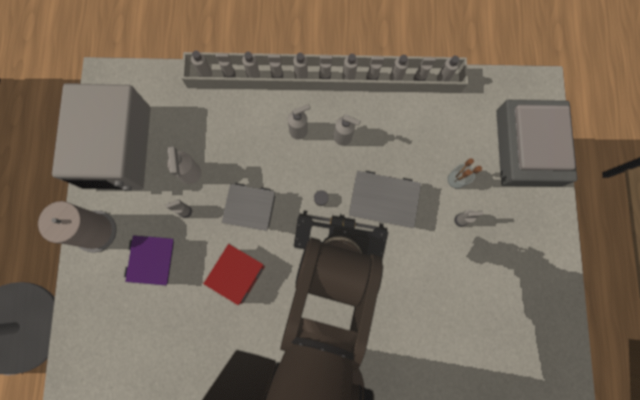

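Crop and top view agree: the small lid is level and shut, at (217,232) in the crop and (250,205) in the top view, and the bystanders look unmoved. The kinematic fit is now exact to 0.05 mm, so I can plan the lift with inverse kinematics.

```bash
cat > plan.py <<'E'
from fit import *
p=np.load('p.npy'); lo=np.array([-3.1,-.84,.05,-1.13,.06,-2.69]);hi=np.array([3.1,2.19,2.79,4.28,2.93,2.69])
yaw=np.radians(-9.6); X=np.array([np.cos(yaw),np.sin(yaw),0]); Z=np.array([0,0,1.]); H=np.array([619.5,-195.4,70])
def rot(a):
    f=np.sin(a)*X-np.cos(a)*Z; y=np.array([-np.sin(yaw),np.cos(yaw),0]); x=np.cross(y,f)
    return Ro.from_matrix(np.stack([x,y,f],1))
def tcp(corner,a,s=0): # corner (u,z above hinge)
    n=np.cos(a)*X+np.sin(a)*Z
    return H+corner[0]*X+corner[1]*Z-10*n+s*np.array([-np.sin(yaw),np.cos(yaw),0])
def ik(x,R,q0):
    def f(q):
        xx,RR=fk(q,p); RR=RR*Ro.from_euler('z',np.pi/2); return np.r_[(xx-x)/1000,(RR.inv()*R).as_rotvec()*.3]
    s=least_squares(f,np.clip(q0,lo+.01,hi-.01),bounds=(lo,hi)); return s.x,np.abs(s.fun).max()*1000
def go(x,a): 
    s=env.state(); R=Ro.from_euler('xyz',s['tcp_rot']); print('rel rot',np.round((R.inv()*rot(a)).as_rotvec(),3),'shift',np.round(R.inv().apply(x-s['eef_pos'])/1000,4))
E
python3 - <<'E'
from plan import *
q=env.state()['joints']; print(rot(.5).as_euler('xyz'))
for a in(.7,.8,.9,1.0,1.1):
    print(a)
    q0=q
    for c in [(-210,150),(-200,-12),(-130,-12),(-65,113),(0,130),(25,125)]:
        x=tcp(c,a); q1,e=ik(x,rot(a),q0); print(c,np.round(x),np.round(q1,2),round(e,2)); q0=q1
E
```

```text
[-3.14159265  0.5         2.97404105]
0.7
(-210, 150) [ 405. -159.  214.] [-0.62  0.05  2.33  0.78  0.27 -2.69] 32.06
(-200, -12) [ 415. -161.   52.] [-0.51  0.38  2.32  0.83  0.06 -2.69] 92.29
(-130, -12) [ 484. -172.   52.] [-0.47  0.47  2.2   0.87  0.06 -2.69] 80.76
(-65, 113) [ 548. -183.  177.] [-0.49  0.33  2.1   0.87  0.19 -2.69] 28.66
(0, 130) [ 612. -194.  194.] [-0.48  0.39  1.99  0.89  0.21 -2.69] 14.11
(25, 125) [ 637. -198.  189.] [-0.46  0.43  1.94  0.9   0.21 -2.69] 11.63
0.8
(-210, 150) [ 406. -159.  213.] [-0.59  0.02  2.35  0.83  0.22 -2.69] 49.15
(-200, -12) [ 415. -161.   51.] [-0.5   0.36  2.32  0.85  0.06 -2.69] 113.75
(-130, -12) [ 484. -173.   51.] [-0.46  0.45  2.19  0.88  0.06 -2.69] 103.51
(-65, 113) [ 549. -183.  176.] [-0.47  0.32  2.11  0.9   0.14 -2.69] 49.1
(0, 130) [ 613. -194.  193.] [-0.45  0.38  1.99  0.92  0.17 -2.69] 34.98
(25, 125) [ 637. -198.  188.] [-0.44  0.42  1.94  0.93  0.16 -2.69] 32.73
0.9
(-210, 150) [ 406. -159.  212.] [-0.55  0.    2.36  0.87  0.16 -2.69] 66.32
(-200, -12) [ 416. -161.   50.] [-0.5   0.33  2.31  0.86  0.06 -2.69] 135
[... 516 characters left out ...]
  0.06 -2.69] 148.97
(-65, 113) [ 550. -184.  175.] [-0.43  0.29  2.11  0.95  0.06 -2.69] 90.88
(0, 130) [ 614. -194.  192.] [-0.41  0.36  1.99  0.97  0.07 -2.69] 77.15
(25, 125) [ 639. -199.  187.] [-0.4   0.41  1.94  0.97  0.07 -2.69] 75.35
1.1
(-210, 150) [ 408. -160.  211.] [-0.48 -0.04  2.37  0.94  0.06 -2.69] 101.2
(-200, -12) [ 418. -161.   49.] [-0.48  0.28  2.31  0.9   0.06 -2.69] 177.61
(-130, -12) [ 487. -173.   49.] [-0.45  0.4   2.18  0.92  0.06 -2.69] 171.67
(-65, 113) [ 551. -184.  174.] [-0.42  0.28  2.1   0.97  0.06 -2.69] 114.07
(0, 130) [ 615. -195.  191.] [-0.4   0.36  1.98  0.98  0.06 -2.69] 100.26
(25, 125) [ 640. -199.  186.] [-0.4   0.4   1.94  0.99  0.06 -2.69] 98.73
```

```bash
cat >> plan.py <<'E'
def rotp(a,ps):
    Xp=np.array([np.cos(ps),np.sin(ps),0]); f=np.sin(a)*Xp-np.cos(a)*Z; y=np.array([-np.sin(ps),np.cos(ps),0]); return Ro.from_matrix(np.stack([np.cross(y,f),y,f],1))
E
python3 - <<'E'
from plan import *
q=env.state()['joints']
for ps in(-9.6,-18,-27):
  for a in(.3,.4,.5,.6):
    print(ps,a)
    for c in [(-200,100),(-180,-35),(-126,-35),(-65,113),(0,130),(25,125)]:
        x=tcp(c,a); R=rotp(a,np.radians(ps)); best=min((ik(x,R,np.array([-.4,.3,2,k,.3,-1.7-k])) for k in(0,.6,-.6)),key=lambda r:r[1]); print(c,np.round(x),np.round(best[0],2),round(best[1],2))
E
```

```text
-9.6 0.3
(-200, 100) [ 413. -160.  167.] [-0.6   0.22  2.22  0.29  0.44 -2.25] 0.0
(-180, -35) [ 433. -164.   32.] [-0.55  0.53  2.28  0.76  0.12 -2.69] 12.16
(-126, -35) [ 486. -173.   32.] [-0.52  0.57  2.18  0.78  0.14 -2.69] 0.61
(-65, 113) [ 546. -183.  180.] [-0.48  0.37  1.92  0.17  0.57 -2.02] 0.0
(0, 130) [ 610. -194.  197.] [-0.45  0.43  1.75  0.13  0.67 -1.94] 0.0
(25, 125) [ 635. -198.  192.] [-0.43  0.47  1.7   0.12  0.68 -1.92] 0.0
-9.6 0.4
(-200, 100) [ 413. -161.  166.] [-0.63  0.21  2.29  0.56  0.33 -2.54] 0.0
(-180, -35) [ 433. -164.   31.] [-0.53  0.51  2.28  0.78  0.09 -2.69] 33.34
(-126, -35) [ 486. -173.   31.] [-0.51  0.56  2.19  0.81  0.11 -2.69] 22.18
(-65, 113) [ 546. -183.  179.] [-0.5   0.35  1.99  0.3   0.44 -2.15] 0.0
(0, 130) [ 610. -194.  196.] [-0.46  0.41  1.82  0.22  0.53 -2.03] 0.0
(25, 125) [ 635. -198.  191.] [-0.45  0.45  1.77  0.21  0.54 -2.01] 0.0
-9.6 0.5
(-200, 100) [ 414. -161.  165.] [-0.62  0.19  2.32  0.73  0.27 -2.69] 11.78
(-180, -35) [ 433. -164.   30.] [-0.51  0.5   2.28  0.81  0.06 -2.69] 54.42
(-126, -35) [ 487. -173.   30.] [-0.49
[... 3606 characters left out ...]
5  2.19 -1.13  0.06 -0.4 ] 37.52
(-65, 113) [ 547. -183.  178.] [-0.43  0.34  2.06 -0.09  0.24 -1.45] 0.0
(0, 130) [ 611. -194.  195.] [-0.39  0.4   1.89 -0.11  0.35 -1.4 ] 0.0
(25, 125) [ 635. -198.  190.] [-0.38  0.44  1.84 -0.12  0.37 -1.39] 0.0
-27 0.6
(-200, 100) [ 414. -161.  164.] [-0.55  0.19  2.38  1.05  0.06 -2.69] 14.56
(-180, -35) [ 434. -164.   29.] [-0.46  0.48  2.28 -1.13  0.06 -0.42] 70.52
(-126, -35) [ 487. -173.   29.] [-0.43  0.53  2.19 -1.13  0.06 -0.4 ] 60.42
(-65, 113) [ 547. -183.  177.] [-0.43  0.34  2.12 -0.33  0.08 -1.2 ] 0.0
(0, 130) [ 611. -194.  194.] [-0.39  0.39  1.96 -0.23  0.2  -1.27] 0.0
(25, 125) [ 636. -198.  189.] [-0.38  0.43  1.91 -0.25  0.21 -1.25] 0.0
```

Run:
```python
from plan import *
for ps in(-9.6,):
  for a in(.7,.85,1.0):
    for hf in(0,1):
     print(ps,a,hf)
     for c in [(-220,150),(-200,-20),(-130,-20),(-65,113),(0,130),(30,125)]:
        x=tcp(c,a); R=rotp(a,np.radians(ps))*Ro.from_euler('z',np.pi*hf); best=min((ik(x,R,np.array([-.4,.3,2,k,.5,k2])) for k in(2.6,3.1,3.6) for k2 in(-1.7,1.5)),key=lambda r:r[1]); q=best[0];print(c,np.round(x),np.round(q,2),round(best[1],2), 'elbow z',197+587*np.cos(q[1]))
```

```text
-9.6 0.7 0
(-220, 150) [ 395. -157.  214.] [-0.78  0.08  2.45  1.54  0.38  2.68] 0.0 elbow z 782.2276474848363
(-200, -20) [ 415. -161.   44.] [-0.74  0.68  2.61  2.65  0.83  1.46] 0.0 elbow z 652.1477900209625
(-130, -20) [ 484. -172.   44.] [-0.63  0.65  2.43  2.65  0.65  1.61] 0.0 elbow z 664.7963816002123
(-65, 113) [ 548. -183.  177.] [-0.55  0.35  2.19  1.81  0.25  2.6 ] 0.0 elbow z 747.9149000732425
(0, 130) [ 612. -194.  194.] [-0.5   0.4   2.06  1.77  0.21  2.69] 11.86 elbow z 736.8625975348582
(30, 125) [ 642. -199.  189.] [-0.46  0.43  1.93  0.9   0.21 -2.69] 10.82 elbow z 730.2172536351999
-9.6 0.7 1
(-220, 150) [ 395. -157.  214.] [-0.78  0.08  2.45  1.54  0.38 -0.46] 0.0 elbow z 782.2276474836041
(-200, -20) [ 415. -161.   44.] [-0.74  0.68  2.61  2.65  0.83 -1.68] 0.0 elbow z 652.1477900188386
(-130, -20) [ 484. -172.   44.] [-0.63  0.65  2.43  2.65  0.65 -1.53] 0.0 elbow z 664.7963816002025
(-65, 113) [ 548. -183.  177.] [-0.55  0.35  2.19  1.81  0.25 -0.54] 0.0 elbow z 747.9149000733682
(0, 130) [ 612. -194.  194.] [-0.5   0.39  2.03  1.35  0.22 -0.03] 0.0 elbow z 73
[... 1831 characters left out ...]
0, 125) [ 644. -200.  187.] [-0.52  0.5   2.13  2.55  0.54  1.9 ] 0.0 elbow z 713.2423136460791
-9.6 1.0 1
(-220, 150) [ 397. -158.  212.] [-0.93  0.24  2.65  2.23  0.83 -1.33] 0.0 elbow z 767.6698734106035
(-200, -20) [ 417. -161.   42.] [-0.86  1.08  2.77  2.57  1.58 -2.  ] 0.0 elbow z 472.8975019506258
(-130, -20) [ 486. -173.   42.] [-0.7   0.89  2.57  2.68  1.28 -1.74] 0.0 elbow z 564.8355412234957
(-65, 113) [ 550. -184.  175.] [-0.61  0.45  2.36  2.56  0.71 -1.36] 0.0 elbow z 724.7200648901121
(0, 130) [ 614. -194.  192.] [-0.54  0.46  2.2   2.54  0.57 -1.25] 0.0 elbow z 722.8702114255562
(30, 125) [ 644. -200.  187.] [-0.52  0.5   2.13  2.55  0.54 -1.24] 0.0 elbow z 713.2423136460793
```

```bash
cat >> plan.py <<'E'
HZ=Ro.from_euler('z',np.pi)
def Rt(a): return rotp(a,yaw)*HZ
def path(q0,q1,n): return [q0+(q1-q0)*k/n for k in range(1,n+1)]
def FK(q):
    x,R=fk(q,p); return x,R*Ro.from_euler('z',np.pi/2)
def rows(P):
    s=env.state(); R=Ro.from_euler('xyz',s['tcp_rot']); 
    for x,r in P: print([list(map(float,np.round((R.inv()*r).as_rotvec(),3))),list(map(float,np.round(R.inv().apply(x-s['eef_pos'])/1000,3))),255])
E
python3 - <<'E'
from plan import *
s=env.state(); q0=s['joints']; print(FK(q0)[0],s['eef_pos'],FK(q0)[1].as_euler('xyz'),s['tcp_rot'])
q1,e=ik(tcp((-210,160),.85),Rt(.85),np.array([-.86,.13,2.55,2.01,.55,-1.0])); print(q1,e); np.save('q1.npy',q1)
for n in(16,):
    P=[FK(q) for q in path(q0,q1,n)]
    Rp=FK(q0)[1]
    for x,R in P: print(np.round(x),np.round((Rp.inv()*R).magnitude(),3),R.as_matrix()[:,2].round(2)); Rp=R
    rows(P[:8])
E
```

```text
[438.03720901 -28.53383012 405.01193461] [438.03720748 -28.5338244  405.01194578] [3.14138962 0.50085666 2.98787928] [3.14138962 0.50085666 2.98787928]
[-0.82767509  0.10897255  2.51271474  1.95667553  0.52043843 -0.91139483] 9.188174134033831e-06
[439. -21. 385.] 0.18 [ 0.47 -0.   -0.88]
[440. -14. 368.] 0.183 [ 0.48  0.07 -0.88]
[442. -10. 353.] 0.186 [ 0.49  0.12 -0.86]
[445.  -8. 341.] 0.189 [ 0.51  0.17 -0.84]
[448.  -8. 331.] 0.192 [ 0.53  0.21 -0.82]
[451. -11. 321.] 0.195 [ 0.57  0.23 -0.79]
[455. -17. 313.] 0.197 [ 0.6   0.25 -0.76]
[457. -26. 305.] 0.199 [ 0.64  0.24 -0.73]
[459. -37. 297.] 0.201 [ 0.67  0.23 -0.71]
[459. -51. 289.] 0.203 [ 0.7   0.2  -0.68]
[457. -67. 280.] 0.205 [ 0.73  0.17 -0.66]
[453. -85. 271.] 0.206 [ 0.75  0.12 -0.65]
[ 446. -103.  260.] 0.207 [ 0.76  0.06 -0.64]
[ 436. -123.  249.] 0.209 [ 0.77  0.   -0.64]
[ 422. -141.  236.] 0.21 [ 0.76 -0.06 -0.65]
[ 406. -159.  222.] 0.211 [ 0.74 -0.13 -0.66]
[[-0.07, 0.021, 0.164], [0.01, 0.008, 0.017], 255]
[[-0.133, 0.04, 0.335], [0.018, 0.014, 0.032], 255]
[[-0.192, 0.058, 0.511], [0.024, 0.019, 0.046], 255]
[[-0.244, 0.075, 0.692], [0.028, 0.022, 0.058], 255]
[[-0.292, 0.09, 0.878], [0.03, 0.022, 0.069], 255]
[[-0.335, 0.102, 1.067], [0.031, 0.019, 0.079], 255]
[[-0.373, 0.112, 1.261], [0.031, 0.014, 0.088], 255]
[[-0.407, 0.119, 1.457], [0.032, 0.006, 0.097], 255]
```

Run:
```python
from plan import *
q0=env.state()['joints']; rows([FK(q) for q in path(q0,np.load('q1.npy'),24)][:8])
```

```text
[[-0.047, 0.014, 0.109], [0.007, 0.005, 0.012], 255]
[[-0.091, 0.027, 0.221], [0.013, 0.01, 0.022], 255]
[[-0.133, 0.04, 0.335], [0.018, 0.014, 0.032], 255]
[[-0.173, 0.053, 0.452], [0.022, 0.018, 0.041], 255]
[[-0.21, 0.064, 0.571], [0.025, 0.02, 0.05], 255]
[[-0.244, 0.075, 0.692], [0.028, 0.022, 0.058], 255]
[[-0.277, 0.085, 0.815], [0.029, 0.022, 0.065], 255]
[[-0.307, 0.094, 0.941], [0.03, 0.021, 0.072], 255]
```

Emit:
arm_command([
  [[-0.05, 0.015, 0.11], [0.007, 0.005, 0.012], 255],
  [[-0.09, 0.03, 0.22], [0.013, 0.01, 0.022], 255],
  [[-0.13, 0.04, 0.335], [0.018, 0.014, 0.032], 255],
  [[-0.17, 0.05, 0.45], [0.022, 0.018, 0.04], 255],
  [[-0.21, 0.065, 0.57], [0.025, 0.02, 0.05], 255],
  [[-0.245, 0.075, 0.69], [0.028, 0.022, 0.058], 255],
  [[-0.275, 0.085, 0.815], [0.029, 0.022, 0.065], 255],
  [[-0.305, 0.095, 0.94], [0.03, 0.021, 0.072], 255],
])

```text
t: 5.9
eef_pos: [450.0, -7.9, 326.4]
tcp_rot: [2.523, 0.092, 2.087]
ft_force: [0.4, -0.5, 0.1]
opening: 0.003
```

Run:
```python
from plan import *
st();q0=env.state()['joints']; rows([FK(q) for q in path(q0,np.load('q1.npy'),16)][:8])
```

```text
5.9 pos [450.   -7.9 326.4] rot [2.523 0.092 2.087] F [ 0.4 -0.5  0.1] q [-0.435 -0.062  2.134  0.689  0.74  -1.423]
[[-0.032, 0.003, 0.126], [-0.003, -0.003, 0.006], 255]
[[-0.064, 0.004, 0.253], [-0.006, -0.006, 0.01], 255]
[[-0.094, 0.003, 0.381], [-0.011, -0.01, 0.015], 255]
[[-0.125, 0.001, 0.511], [-0.017, -0.015, 0.018], 255]
[[-0.154, -0.003, 0.641], [-0.023, -0.021, 0.022], 255]
[[-0.184, -0.009, 0.773], [-0.03, -0.027, 0.024], 255]
[[-0.213, -0.017, 0.905], [-0.038, -0.035, 0.027], 255]
[[-0.243, -0.027, 1.037], [-0.046, -0.043, 0.028], 255]
```

The joints follow the plan.

Emit:
arm_command([
  [[-0.03, 0.003, 0.125], [-0.003, -0.003, 0.006], 255],
  [[-0.065, 0.004, 0.255], [-0.006, -0.006, 0.01], 255],
  [[-0.095, 0.003, 0.38], [-0.011, -0.01, 0.015], 255],
  [[-0.125, 0, 0.51], [-0.017, -0.015, 0.018], 255],
  [[-0.155, -0.003, 0.64], [-0.023, -0.021, 0.022], 255],
  [[-0.185, -0.01, 0.775], [-0.03, -0.027, 0.024], 255],
  [[-0.215, -0.017, 0.905], [-0.038, -0.035, 0.027], 255],
  [[-0.245, -0.027, 1.035], [-0.046, -0.043, 0.028], 255],
])

```text
t: 6.7
eef_pos: [458.5, -61.4, 283.2]
tcp_rot: [2.469, -0.548, 1.237]
ft_force: [-0.0, 0.1, 1.1]
opening: 0.007
```

Run:
```python
from plan import *
st();q0=env.state()['joints']; rows([FK(q) for q in path(q0,np.load('q1.npy'),8)][:8])
```

```text
6.7 pos [458.5 -61.4 283.2] rot [ 2.469 -0.548  1.237] F [-0.   0.1  1.1] q [-0.633  0.023  2.324  1.326  0.632 -1.173]
[[-0.033, -0.011, 0.132], [-0.013, 0.002, 0.0], 255]
[[-0.068, -0.023, 0.265], [-0.027, 0.003, 0.0], 255]
[[-0.104, -0.037, 0.398], [-0.042, 0.004, -0.001], 255]
[[-0.14, -0.051, 0.531], [-0.057, 0.003, -0.002], 255]
[[-0.179, -0.066, 0.664], [-0.074, 0.002, -0.004], 255]
[[-0.218, -0.082, 0.797], [-0.091, -0.001, -0.007], 255]
[[-0.259, -0.098, 0.93], [-0.108, -0.005, -0.011], 255]
[[-0.302, -0.116, 1.063], [-0.125, -0.01, -0.015], 255]
```

Emit:
arm_command([
  [[-0.035, -0.01, 0.13], [-0.013, 0.002, 0], 255],
  [[-0.07, -0.023, 0.265], [-0.027, 0.003, 0], 255],
  [[-0.105, -0.037, 0.4], [-0.042, 0.004, -0.001], 255],
  [[-0.14, -0.05, 0.53], [-0.057, 0.003, -0.002], 255],
  [[-0.18, -0.066, 0.665], [-0.074, 0.002, -0.004], 255],
  [[-0.22, -0.082, 0.8], [-0.091, -0.001, -0.007], 255],
  [[-0.26, -0.1, 0.93], [-0.108, -0.005, -0.011], 255],
  [[-0.3, -0.115, 1.063], [-0.125, -0.01, -0.015], 255],
])

```text
t: 7.5
eef_pos: [406.5, -159.8, 223.1]
tcp_rot: [-3.14, -0.85, -0.168]
ft_force: [0.2, 0.2, 1.0]
opening: 0.004
```

Run:
```python
from plan import *
st();q=env.state()['joints']
# approach: down then forward
P=[]
for c in [(-200,130),(-195,95),(-190,60),(-185,25),(-180,0),(-178,-18),(-178,-18)]:
    x=tcp(c,.85); q,e=ik(x,Rt(.85),q); print(np.round(x),np.round(q,2),round(e,3)); P.append((x,Rt(.85)))
rows(P)
snap('side','side6');p=cv2.imread('pics/side6.png'); cv2.imwrite('pics/c7.png',cv2.resize(p[100:340,180:420],(600,600),interpolation=cv2.INTER_CUBIC))
```

```text
7.5 pos [ 406.5 -159.8  223.1] rot [-3.14  -0.85  -0.168] F [0.2 0.2 1. ] q [-0.829  0.109  2.51   1.948  0.521 -0.903]
[ 416. -161.  192.] [-0.8   0.22  2.54  2.19  0.58 -1.16] 0.0
[ 421. -162.  157.] [-0.79  0.35  2.58  2.38  0.69 -1.38] 0.0
[ 426. -163.  122.] [-0.78  0.49  2.61  2.51  0.82 -1.54] 0.0
[ 431. -163.   87.] [-0.77  0.63  2.63  2.59  0.95 -1.65] 0.0
[ 436. -164.   62.] [-0.76  0.73  2.63  2.64  1.04 -1.71] 0.0
[ 437. -165.   44.] [-0.75  0.8   2.63  2.66  1.1  -1.75] 0.0
[ 437. -165.   44.] [-0.75  0.8   2.63  2.66  1.1  -1.75] 0.0
[[-0.002, -0.0, -0.0], [-0.017, -0.0, 0.027], 255]
[[-0.002, -0.0, -0.0], [-0.04, -0.0, 0.054], 255]
[[-0.002, -0.0, -0.0], [-0.063, -0.0, 0.081], 255]
[[-0.002, -0.0, -0.0], [-0.086, -0.0, 0.108], 255]
[[-0.002, -0.0, -0.0], [-0.101, -0.0, 0.128], 255]
[[-0.002, -0.0, -0.0], [-0.113, -0.0, 0.141], 255]
[[-0.002, -0.0, -0.0], [-0.113, -0.0, 0.141], 255]
```

View pics/side6.png

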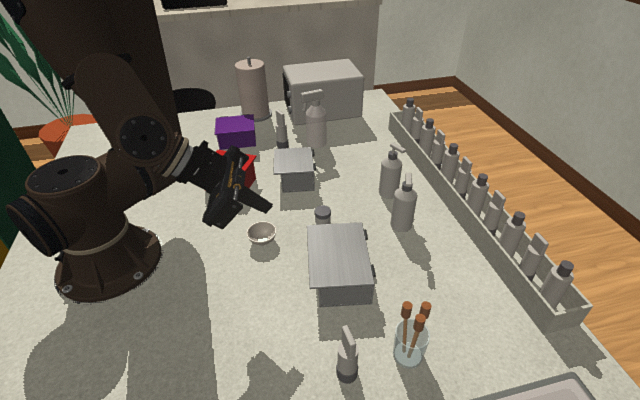

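Gripper at (240,190), fingers pointing forward and down to (270,208), all clear of the bowl (262,232). I lower it and check the bowl clearance.

Emit:
arm_command([
  [[0, 0, 0], [-0.017, 0, 0.027], 255],
  [[0, 0, 0], [-0.04, 0, 0.054], 255],
  [[0, 0, 0], [-0.063, 0, 0.081], 255],
  [[0, 0, 0], [-0.08, 0, 0.1], 255],
  [[0, 0, 0], [-0.086, 0, 0.108], 255],
  [[0, 0, 0], [-0.086, 0, 0.108], 255],
])

```text
t: 8.15
eef_pos: [431.2, -163.3, 85.6]
tcp_rot: [3.141, -0.849, -0.16]
ft_force: [-0.1, 0.7, -0.0]
opening: 0.004
```

Run:
```python
from plan import *
st()
snap('side','side7');p=cv2.imread('pics/side7.png'); cv2.imwrite('pics/c8.png',cv2.resize(p[140:340,180:400],(660,600),interpolation=cv2.INTER_CUBIC))
snap('top','top7');p=cv2.imread('pics/top7.png'); cv2.imwrite('pics/c9.png',cv2.resize(p[140:340,260:480],(660,600),interpolation=cv2.INTER_CUBIC))
rows([(tcp((-178,-18),.85),Rt(.85)),(tcp((-129,-18),.85),Rt(.85))])
```

```text
8.15 pos [ 431.2 -163.3   85.6] rot [ 3.141 -0.849 -0.16 ] F [-0.1  0.7 -0. ] q [-0.769  0.639  2.628  2.587  0.954 -1.659]
[[-0.003, -0.002, 0.006], [-0.028, -0.0, 0.034], 255]
[[-0.003, -0.002, 0.006], [0.004, 0.0, 0.07], 255]
```

View pics/c8.png

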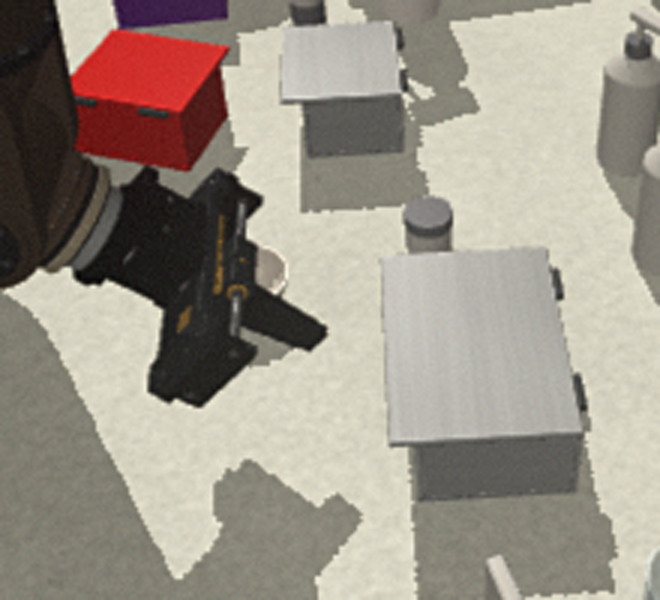

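View pics/c9.png

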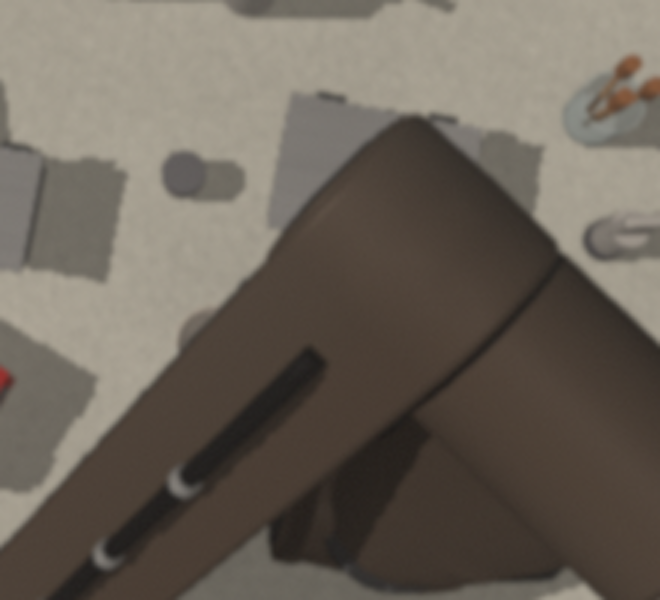

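The side crop shows the finger tip at (318,335) pointing at the lid's front edge (388,350). The gripper body passes near the bowl (270,270), so I shift 25 mm to the right (−y) for clearance.

Run:
```python
from plan import *
q=env.state()['joints'];P=[]
for c in [(-182,15),(-178,-10),(-178,-20),(-160,-20),(-145,-20),(-129,-20)]:
    x=tcp(c,.85,-25); q,e=ik(x,Rt(.85),q); print(np.round(x),np.round(q,2),round(e,3)); P.append((x,Rt(.85)))
rows(P)
```

```text
[ 429. -189.   77.] [-0.84  0.66  2.6   2.53  0.95 -1.66] 0.0
[ 433. -189.   52.] [-0.83  0.76  2.6   2.57  1.03 -1.73] 0.0
[ 433. -189.   42.] [-0.83  0.79  2.61  2.59  1.06 -1.75] 0.0
[ 451. -192.   42.] [-0.79  0.77  2.56  2.6   1.01 -1.7 ] 0.0
[ 466. -195.   42.] [-0.76  0.76  2.53  2.61  0.97 -1.67] 0.0
[ 482. -197.   42.] [-0.73  0.75  2.49  2.62  0.93 -1.63] 0.0
[[-0.003, -0.002, 0.006], [-0.006, 0.025, 0.009], 255]
[[-0.003, -0.002, 0.006], [-0.022, 0.025, 0.028], 255]
[[-0.003, -0.002, 0.006], [-0.03, 0.025, 0.035], 255]
[[-0.003, -0.002, 0.006], [-0.018, 0.025, 0.048], 255]
[[-0.003, -0.002, 0.006], [-0.008, 0.025, 0.06], 255]
[[-0.003, -0.002, 0.006], [0.002, 0.025, 0.072], 255]
```

Emit:
arm_command([
  [[0, 0, 0.006], [-0.006, 0.025, 0.009], 255],
  [[0, 0, 0.006], [-0.022, 0.025, 0.028], 255],
  [[0, 0, 0.006], [-0.03, 0.025, 0.035], 255],
  [[0, 0, 0.006], [-0.03, 0.025, 0.035], 255],
  [[0, 0, 0.006], [-0.018, 0.025, 0.048], 255],
  [[0, 0, 0.006], [-0.008, 0.025, 0.06], 255],
  [[0, 0, 0.006], [-0.008, 0.025, 0.06], 255],
])

```text
t: 8.95
eef_pos: [467.3, -195.7, 44.7]
tcp_rot: [3.14, -0.856, -0.165]
ft_force: [-1.3, -0.2, 0.5]
opening: 0.005
```

Run:
```python
from plan import *
st()
snap('side','side8');p=cv2.imread('pics/side8.png'); cv2.imwrite('pics/c10.png',cv2.resize(p[180:330,220:400],(720,600),interpolation=cv2.INTER_CUBIC))
rows([(tcp((-129,-20),.85,-25),Rt(.85))])
```

```text
8.95 pos [ 467.3 -195.7   44.7] rot [ 3.14  -0.856 -0.165] F [-1.3 -0.2  0.5] q [-0.762  0.755  2.524  2.602  0.972 -1.665]
[[-0.001, -0.005, 0.001], [0.009, -0.0, 0.013], 255]
```

View pics/c10.png

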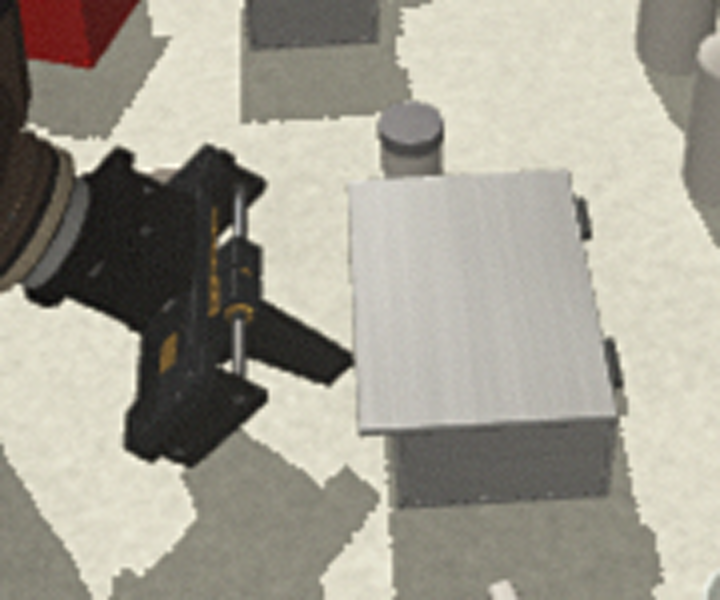

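The tip (350,360 in the crop) is at the lid's front edge, and by its pose it is below the lid. I advance under the edge.

Emit:
arm_command([
  [[0, 0, 0], [0.005, 0, 0.006], 255],
  [[0, 0, 0], [0.009, 0, 0.011], 255],
  [[0, 0, 0], [0.009, 0, 0.012], 255],
  [[0, 0, 0], [0.009, 0, 0.012], 255],
])

```text
t: 9.4
eef_pos: [480.2, -198.1, 41.4]
tcp_rot: [-3.139, -0.852, -0.169]
ft_force: [-0.4, -0.1, -0.5]
opening: 0.004
```

Run:
```python
from plan import *
st()
snap('side','side9');p=cv2.imread('pics/side9.png'); cv2.imwrite('pics/c11.png',cv2.resize(p[180:330,220:400],(720,600),interpolation=cv2.INTER_CUBIC))
q=env.state()['joints'];P=[]
print([(tcp((-129,-20),.85,-25))])
C=[(-129,-10)]+[(-129*np.cos(t),129*np.sin(t)) for t in (0,.1,.2,.3,.4,.5,.6)]
for c in C:
    x=tcp(c,.85,-25); q,e=ik(x,Rt(.85),q); print(np.round(x),np.round(q,2),round(e,3)); P.append((x,Rt(.85)))
rows(P)
```

```text
9.4 pos [ 480.2 -198.1   41.4] rot [-3.139 -0.852 -0.169] F [-0.4 -0.1 -0.5] q [-0.738  0.753  2.491  2.612  0.939 -1.637]
[array([ 481.62988489, -197.43608698,   42.48719595])]
[ 482. -197.   52.] [-0.73  0.72  2.49  2.6   0.9  -1.61] 0.0
[ 482. -197.   62.] [-0.73  0.68  2.48  2.59  0.87 -1.59] 0.0
[ 482. -198.   75.] [-0.73  0.64  2.48  2.57  0.83 -1.55] 0.0
[ 484. -198.   88.] [-0.73  0.6   2.46  2.54  0.79 -1.51] 0.0
[ 487. -198.  101.] [-0.72  0.56  2.45  2.52  0.74 -1.47] 0.0
[ 492. -199.  113.] [-0.72  0.53  2.43  2.49  0.7  -1.42] 0.0
[ 497. -200.  124.] [-0.71  0.49  2.41  2.46  0.66 -1.37] 0.0
[ 504. -201.  135.] [-0.7   0.47  2.39  2.42  0.61 -1.32] 0.0
[[-0.001, -0.002, -0.001], [0.009, -0.001, -0.006], 255]
[[-0.001, -0.002, -0.001], [0.017, -0.001, -0.013], 255]
[[-0.001, -0.002, -0.001], [0.027, -0.001, -0.021], 255]
[[-0.001, -0.002, -0.001], [0.038, -0.001, -0.028], 255]
[[-0.001, -0.002, -0.001], [0.049, -0.001, -0.034], 255]
[[-0.001, -0.002, -0.001], [0.061, -0.001, -0.038], 255]
[[-0.001, -0.002, -0.001], [0.074, -0.001, -0.042], 255]
[[-0.001, -0.002, -0.001], [0.087, -0.001, -0.044], 255]
```

View pics/c11.png

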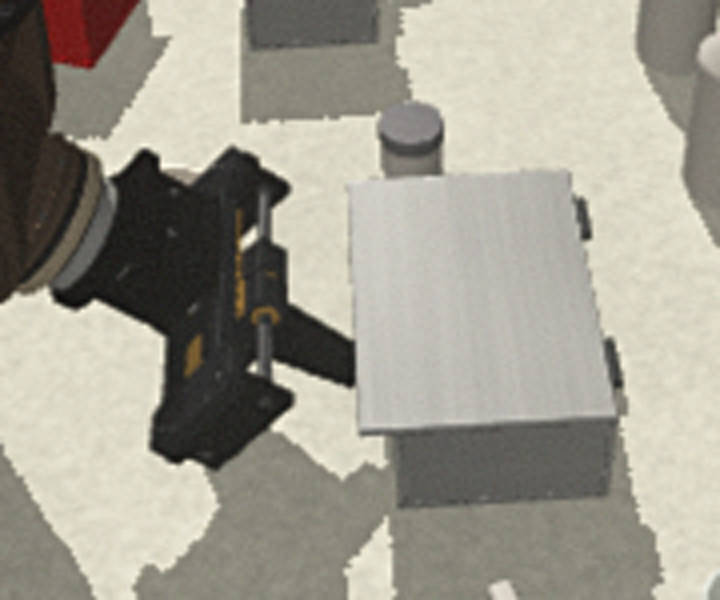

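The finger tip now disappears under the lid's edge at (355,360), with no contact force. First lift: four rows, then a check.

Emit:
arm_command([
  [[0, 0, 0], [0.009, 0, -0.006], 255],
  [[0, 0, 0], [0.017, 0, -0.013], 255],
  [[0, 0, 0], [0.027, 0, -0.021], 255],
  [[0, 0, 0], [0.038, 0, -0.028], 255],
  [[0, 0, 0], [0.038, 0, -0.028], 255],
])

```text
t: 9.95
eef_pos: [483.9, -198.8, 89.4]
tcp_rot: [-3.14, -0.853, -0.169]
ft_force: [-2.0, 0.5, 0.1]
opening: 0.007
```

Run:
```python
from plan import *
st()
snap('side','side10');p=cv2.imread('pics/side10.png'); cv2.imwrite('pics/c12.png',cv2.resize(p[180:330,220:400],(720,600),interpolation=cv2.INTER_CUBIC))
q=env.state()['joints'];P=[]
C=[(-129*np.cos(t),129*np.sin(t)) for t in (.3,.4,.5,.6,.7,.8,.9,1)]
for c in C:
    x=tcp(c,.85,-25); q,e=ik(x,Rt(.85),q); print(np.round(x),np.round(q,2),round(e,3)); P.append((x,Rt(.85)))
rows(P)
```

```text
9.95 pos [ 483.9 -198.8   89.4] rot [-3.14  -0.853 -0.169] F [-2.   0.5  0.1] q [-0.732  0.599  2.465  2.536  0.787 -1.511]
[ 487. -198.  101.] [-0.72  0.56  2.45  2.52  0.74 -1.47] 0.0
[ 492. -199.  113.] [-0.72  0.53  2.43  2.49  0.7  -1.42] 0.0
[ 497. -200.  124.] [-0.71  0.49  2.41  2.46  0.66 -1.37] 0.0
[ 504. -201.  135.] [-0.7   0.47  2.39  2.42  0.61 -1.32] 0.0
[ 512. -202.  146.] [-0.69  0.44  2.36  2.39  0.58 -1.26] 0.0
[ 520. -204.  155.] [-0.67  0.42  2.33  2.35  0.54 -1.21] 0.0
[ 530. -206.  164.] [-0.66  0.41  2.31  2.32  0.51 -1.16] 0.0
[ 540. -207.  171.] [-0.65  0.4   2.28  2.28  0.48 -1.1 ] 0.0
[[-0.0, -0.002, -0.001], [0.011, -0.001, -0.005], 255]
[[-0.0, -0.002, -0.001], [0.023, -0.001, -0.01], 255]
[[-0.0, -0.002, -0.001], [0.036, -0.001, -0.013], 255]
[[-0.0, -0.002, -0.001], [0.048, -0.001, -0.015], 255]
[[-0.0, -0.002, -0.001], [0.061, -0.001, -0.016], 255]
[[-0.0, -0.002, -0.001], [0.074, -0.001, -0.016], 255]
[[-0.0, -0.002, -0.001], [0.087, -0.001, -0.014], 255]
[[-0.0, -0.002, -0.001], [0.099, -0.001, -0.011], 255]
```

View pics/c12.png

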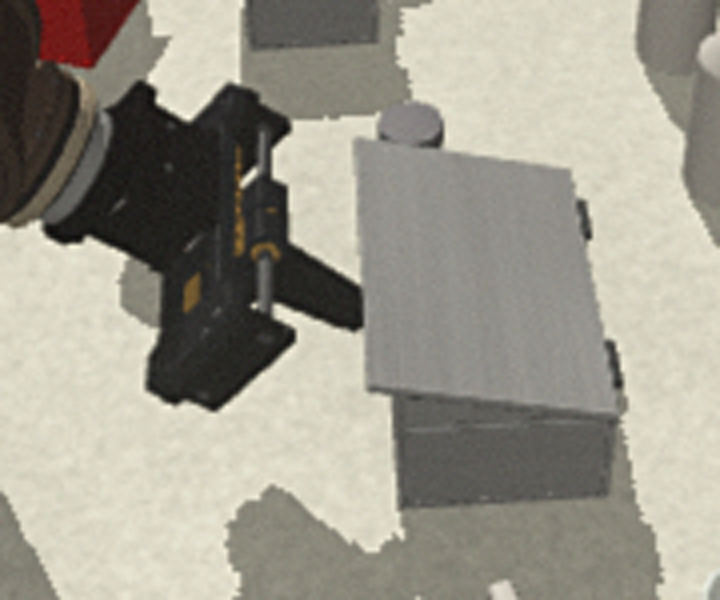

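The lid is rising (front edge 365,265 in the crop), the box has not moved, and the force is about 2 N. I continue along the arc.

Emit:
arm_command([
  [[0, 0, 0], [0.011, 0, -0.005], 255],
  [[0, 0, 0], [0.023, 0, -0.01], 255],
  [[0, 0, 0], [0.036, 0, -0.013], 255],
  [[0, 0, 0], [0.048, 0, -0.015], 255],
  [[0, 0, 0], [0.061, 0, -0.016], 255],
  [[0, 0, 0], [0.074, 0, -0.016], 255],
  [[0, 0, 0], [0.087, 0, -0.014], 255],
  [[0, 0, 0], [0.099, 0, -0.011], 255],
])

```text
t: 10.8
eef_pos: [540.2, -208.4, 169.5]
tcp_rot: [-3.138, -0.851, -0.171]
ft_force: [-1.1, -1.4, -1.0]
opening: 0.005
```

Run:
```python
from plan import *
st()
snap('side','side11');p=cv2.imread('pics/side11.png'); cv2.imwrite('pics/c13.png',cv2.resize(p[150:330,220:420],(660,594),interpolation=cv2.INTER_CUBIC))
q=env.state()['joints'];P=[]
C=[(-129*np.cos(t),129*np.sin(t)) for t in (1.1,1.2,1.3,1.4,1.5,1.6,1.68,1.76)]
for c in C:
    x=tcp(c,.85,-25); q,e=ik(x,Rt(.85),q); print(np.round(x),np.round(q,2),round(e,3)); P.append((x,Rt(.85)))
rows(P)
```

```text
10.8 pos [ 540.2 -208.4  169.5] rot [-3.138 -0.851 -0.171] F [-1.1 -1.4 -1. ] q [-0.65   0.405  2.276  2.283  0.481 -1.103]
[ 551. -209.  177.] [-0.63  0.4   2.25  2.25  0.45 -1.05] 0.0
[ 563. -211.  183.] [-0.62  0.4   2.22  2.22  0.42 -1.  ] 0.0
[ 575. -213.  187.] [-0.61  0.4   2.18  2.19  0.4  -0.96] 0.0
[ 587. -215.  190.] [-0.59  0.4   2.15  2.16  0.38 -0.92] 0.0
[ 600. -217.  191.] [-0.58  0.41  2.12  2.14  0.37 -0.88] 0.0
[ 613. -220.  191.] [-0.57  0.43  2.1   2.12  0.35 -0.85] 0.0
[ 623. -221.  191.] [-0.56  0.44  2.07  2.11  0.34 -0.83] 0.0
[ 633. -223.  189.] [-0.55  0.45  2.05  2.1   0.33 -0.82] 0.0
[[-0.001, -0.003, -0.001], [0.011, -0.001, 0.003], 255]
[[-0.001, -0.003, -0.001], [0.023, -0.001, 0.008], 255]
[[-0.001, -0.003, -0.001], [0.034, -0.001, 0.015], 255]
[[-0.001, -0.003, -0.001], [0.044, -0.001, 0.022], 255]
[[-0.001, -0.003, -0.001], [0.054, -0.001, 0.031], 255]
[[-0.001, -0.003, -0.001], [0.063, -0.001, 0.04], 255]
[[-0.001, -0.003, -0.001], [0.069, -0.001, 0.049], 255]
[[-0.001, -0.003, -0.001], [0.074, -0.001, 0.057], 255]
```

View pics/c13.png

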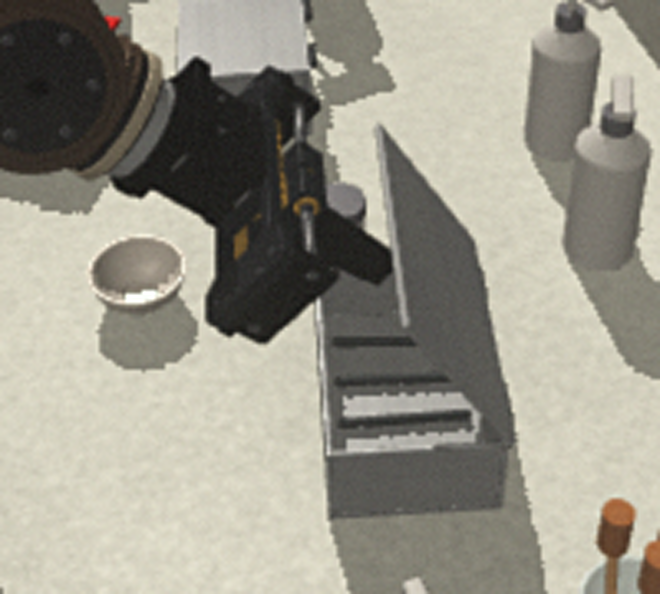

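The lid stands at about 60° with the finger tip (388,265 in the crop) on its underside, and the box hasn't moved. I push on past upright.

Emit:
arm_command([
  [[0, 0, 0], [0.011, 0, 0.003], 255],
  [[0, 0, 0], [0.023, 0, 0.008], 255],
  [[0, 0, 0], [0.034, 0, 0.015], 255],
  [[0, 0, 0], [0.044, 0, 0.022], 255],
  [[0, 0, 0], [0.054, 0, 0.031], 255],
  [[0, 0, 0], [0.063, 0, 0.04], 255],
  [[0, 0, 0], [0.069, 0, 0.049], 255],
  [[0, 0, 0], [0.074, 0, 0.057], 255],
])

```text
t: 11.65
eef_pos: [630.9, -223.8, 187.2]
tcp_rot: [-3.138, -0.851, -0.17]
ft_force: [0.2, 0.1, -0.7]
opening: 0.001
```

Run:
```python
from plan import *
st()
snap('side','side12');p=cv2.imread('pics/side12.png'); cv2.imwrite('pics/c14.png',cv2.resize(p[150:330,220:420],(660,594),interpolation=cv2.INTER_CUBIC))
rows([(tcp(c,.85,-25),Rt(.85)) for c in ((-10,135),(-40,145),(-80,160),(-120,180),(-150,200))])
```

```text
11.65 pos [ 630.9 -223.8  187.2] rot [-3.138 -0.851 -0.17 ] F [ 0.2  0.1 -0.7] q [-0.558  0.454  2.057  2.112  0.342 -0.831]
[[-0.002, -0.001, -0.002], [-0.014, -0.001, -0.032], 255]
[[-0.002, -0.001, -0.002], [-0.027, -0.001, -0.061], 255]
[[-0.002, -0.001, -0.002], [-0.042, -0.001, -0.101], 255]
[[-0.002, -0.001, -0.002], [-0.053, -0.001, -0.144], 255]
[[-0.002, -0.001, -0.002], [-0.058, -0.001, -0.18], 255]
```

View pics/c14.png

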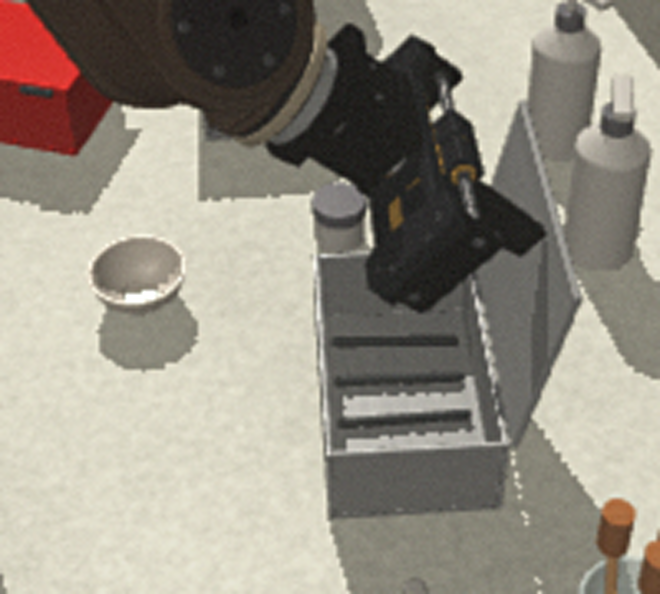

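The lid leans back past upright (540,250 in the crop). I withdraw back along the fingers.

Emit:
arm_command([
  [[0, 0, 0], [-0.014, 0, -0.032], 255],
  [[0, 0, 0], [-0.027, 0, -0.06], 255],
  [[0, 0, 0], [-0.042, 0, -0.1], 255],
  [[0, 0, 0], [-0.052, 0, -0.14], 255],
  [[0, 0, 0], [-0.056, 0, -0.16], 255],
  [[0, 0, 0], [-0.056, 0, -0.16], 255],
  [[0, 0, 0], [-0.056, 0, -0.16], 255],
  [[0, 0, 0], [-0.056, 0, -0.16], 255],
])

```text
t: 12.5
eef_pos: [476.1, -197.9, 251.0]
tcp_rot: [-3.138, -0.851, -0.17]
ft_force: [-0.6, 0.5, -0.6]
opening: -0.0
```

Run:
```python
from plan import *
st()
snap('side','side13');snap('top','top13')
C,d=cloud('side13'); C0,_=cloud('side0')
p=cv2.imread('pics/side13.png'); cv2.imwrite('pics/c15.png',cv2.resize(p[60:360,200:460],(520,600),interpolation=cv2.INTER_CUBIC))
D=cv2.absdiff(p,cv2.imread('pics/side0.png')).max(2); cv2.imwrite('pics/diff.png',D)
# large lid plane
v,u=np.mgrid[:400,:640]; P=C.reshape(-1,3); w=(P[:,2]>85)&(P[:,2]<205)&(P[:,0]>600)&(P[:,0]<700)&(P[:,1]<-90)&(P[:,1]>-310)
Q=P[w]; c=Q.mean(0); n=np.linalg.svd(Q-c)[2][2]; n*=np.sign(n[2]) or 1; print(len(Q),c,n,'angle',np.pi-np.arccos(abs(n@X)) if 0 else np.pi/2+np.arcsin(abs(n[2])))
w=(P[:,2]>60)&(P[:,2]<95)&(P[:,0]>480)&(P[:,0]<570)&(P[:,1]>160)&(P[:,1]<270); Q=P[w]; c=Q.mean(0); n=np.linalg.svd(Q-c)[2][2]; print('small',len(Q),c,n)
```

```text
12.5 pos [ 476.1 -197.9  251. ] rot [-3.138 -0.851 -0.17 ] F [-0.6  0.5 -0.6] q [-0.747  0.151  2.311  1.75   0.433 -0.603]
2342 [ 646.44953124 -212.0297426   148.59238963] [-0.9122638   0.16340063  0.37559951] angle 1.9558398857919506
small 613 [523.96221062 209.67833133  77.40100821] [ 0.02028699  0.02443532 -0.99949555]
```

View pics/c15.png

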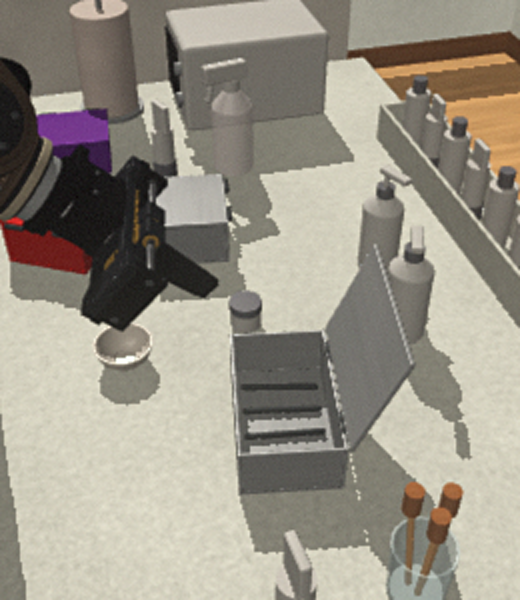

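View pics/top13.png

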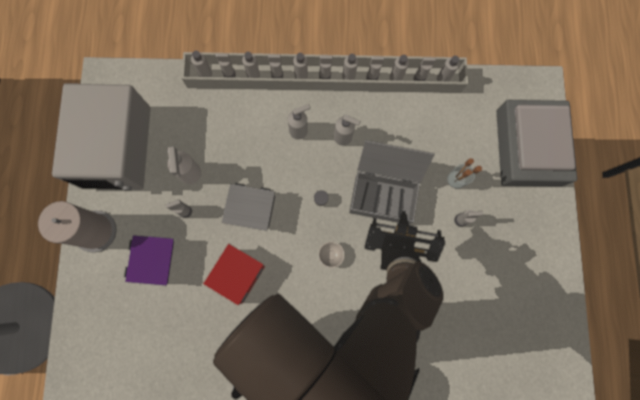

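The large lid rests open at 1.956 rad by plane fit, against a nominal stop of 1.95. The small lid is level at z 77 mm. Boxes and bystanders sit at the same pixels as at the start, and the gripper (400,240 in the top view) touches nothing. I hand it in.

Run:
```python
from h import *
print(env.job_done()); st()
```

```text
the job is handed in; nothing more can be done
None
the job is handed in; nothing more can be done
```

The job is handed in at about 12.6 s of the 54 s allowed: the small steel box is shut and the large one is open. No verdict was reported. I pushed the small lid over from behind with closed fingers and it fell shut. I then put the tilted fingertips under the large lid's front edge and swung it up past upright, and it stayed open by itself.

My last checks, all made before handing in, showed no disagreements:
- **Large lid:** a plane fit to the depth image gives 1.956 rad, against a stop at 1.95.
- **Small lid:** it lies level, with its top at 77 mm where 76 mm is expected.
- **Boxes and bystanders:** all still looked in their starting places by eye in the side and top pictures; I did not measure them again.
- **Forces:** the highest wrist reading at my checks was about 5 N, as the arm started moving clear of the small box. The largest while lifting the large lid was about 2 N. At the end the arm stood clear with close to zero force.

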